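# Bring the spring balance to its check mark

## Task

The spring balance already carries one steel disc, and it should carry 300 g in all: lift the one right check weight up and off its peg on the stand and set it gently upright on the pan beside the disc, so that the pointer comes to rest at the broad target mark. Leave the other two weights hanging where they are, do not drop a weight or drive the pan down to its bottom stop, and do not disturb the discs or the other things on the bench.

Things in the scene. Friction and masses are not known exactly. Their poses are not given: they have to be found in the camera images.
- small_weight: Steel check weight, 140 g (within 3 %): round body 36 mm wide, 16 mm tall; above it a window 40 mm high, 24 mm wide, under a crossbar 10 x 34 x 8 mm (long in its y, underside at z = 56 mm) by which it hangs on any one of the pegs; on top a flat-sided grip block 22 (x) by 14 (y) by 34 mm, z = 64 to 98 mm. Origin: centre of the body's underside, z up, x along the peg.
- middle_weight: Steel check weight, 240 g (within 3 %): round body 44 mm wide, 20 mm tall; above it a window 40 mm high, 24 mm wide, under a crossbar 10 x 34 x 8 mm (long in its y, underside at z = 60 mm) by which it hangs on any one of the pegs; on top a flat-sided grip block 22 (x) by 14 (y) by 34 mm, z = 68 to 102 mm. Origin: centre of the body's underside, z up, x along the peg.
- large_weight: Steel check weight, 340 g (within 3 %): round body 50 mm wide, 23 mm tall; above it a window 40 mm high, 24 mm wide, under a crossbar 10 x 34 x 8 mm (long in its y, underside at z = 63 mm) by which it hangs on any one of the pegs; on top a flat-sided grip block 22 (x) by 14 (y) by 34 mm, z = 71 to 105 mm. Origin: centre of the body's underside, z up, x along the peg.
- stand: Fixed weight stand, 320 mm wide along its y: foot plate, two posts, top rail (top 165 mm above the bench). Three pegs at y = -100, 0, +100 mm stick out of the rail towards the robot (stand's -x); the weights hang on them at x = -40 mm. Origin on the bench under the rail.
- peg_lip (a point): Top of the upturned lip of the middle peg, 175 mm above the bench. Each peg is flat, 12 mm wide, 8 mm thick, top at 165 mm; its lip stands 10 mm above that, outer face at stand x = -60 mm. A weight comes off by lifting it 10 to 30 mm (higher, its body meets the peg from below), then drawing it at least 55 mm along the stand's -x before raising it further.
- pan (a joint): How far the balance's pan has sunk on its spring, in m: 0 with nothing on it, growing by 8.0 mm for every 100 g; bottom stop at 52 mm. The target mark is at 24 mm (300 g in all on the pan).
- pan_center (a point): Centre of the top face of the balance's steel pan, moving with it (115 mm above the bench when empty). The pan is 190 mm (x) by 140 mm (y) with a rim 5 mm high. The one disc on it lies in the far half, about 45 mm towards +x of the centre and within 25 mm of the middle in y; the near half (-x) is free. x points away from the robot side, z up.
- balance: Fixed spring balance, white base 170 x 150 mm; axes as the pan's, origin on the bench under the pan's centre. On its far (+x) side, facing away from the robot, a white plate has fine ticks 8 mm apart (100 g each) and one broad black target mark 5 mm tall; the pan's dark pointer moves down in front of it.
- thin_disc: Steel disc of 60 g, 34 mm in diameter, 9 mm thick; origin at the centre of its underside. Lies either on the balance's pan or on the grey weight case (top at 106 mm) left of the balance; the other disc lies in the other place.
- thick_disc: Steel disc of 160 g, 46 mm in diameter, 14 mm thick; origin at the centre of its underside. Lies either on the balance's pan or on the grey weight case.
- petri_stack: Two stacked glass dishes with lids, 92 mm across, 32 mm tall; a bystander. Origin under its centre.
- amber_bottle: Brown glass bottle, 60 mm across, 130 mm tall; a bystander at the back. Origin under its centre.
- beaker: Empty glass beaker, 72 mm across, 90 mm tall; a bystander at the back. Origin under its centre.
- slide_box: Wooden slide box, 80 x 160 x 35 mm, behind the stand; a bystander. Origin under its centre.
- jar: White jar, 56 mm across, 70 mm tall; a bystander on the right. Origin under its centre.
- sponge_block: Grey rectangular block, 50 x 90 x 30 mm, beyond the balance; a bystander. Origin under its centre.
Things that resemble listed ones, but are neither listed nor needed, are in the scene too. Leave any yellow look-alike of the small_weight alone. Leave any blue look-alike of the middle_weight alone.

How it is judged (in metres and radians):
On the way:
1. a small or middle weight has been lifted off its peg and carried clear of the stand (((x of small_weight in the frame of stand below -0.075 m and height (world z) of small_weight above 0.08 m and angle between small_weight's own z axis and vertical below 0.5 rad) or (x of middle_weight in the frame of stand below -0.075 m and height (world z) of middle_weight above 0.08 m and angle between middle_weight's own z axis and vertical below 0.5 rad))), for 0.2 s.
At the end, for the whole second after the job is handed in: The pan rests 21.5 to 26.5 mm down (300 g within about 30 g), with the one check weight that makes this up standing upright (within 0.1 rad), flat on the pan and still; the other two weights are within 20 mm of where they hung (value of joint pan between 0.0215 and 0.0265 m and ((x of small_weight in the frame of pan_center between -0.085 and 0.085 m and y of small_weight in the frame of pan_center between -0.06 and 0.06 m and z of small_weight in the frame of pan_center between -0.004 and 0.004 m and angle between small_weight's own z axis and vertical below 0.1 rad and linear speed of small_weight below 0.02 m/s and distance of each of middle_weight, large_weight from where it was at the start of the episode below 0.02 m) or (x of middle_weight in the frame of pan_center between -0.085 and 0.085 m and y of middle_weight in the frame of pan_center between -0.06 and 0.06 m and z of middle_weight in the frame of pan_center between -0.004 and 0.004 m and angle between middle_weight's own z axis and vertical below 0.1 rad and linear speed of middle_weight below 0.02 m/s and distance of each of small_weight, large_weight from where it was at the start of the episode below 0.02 m))); the robot touches nothing.
It fails at once if a check weight falls to the bench (height (world z) of any of small_weight, middle_weight, large_weight below 0.03 m).
It fails at once if the pan is driven to its bottom stop (value of joint pan above 0.0505 m).
It fails at once if a disc or a bystander is moved more than 40 mm (distance of any of petri_stack, amber_bottle, beaker, slide_box, jar, sponge_block, thin_disc, thick_disc from where it was at the start of the episode above 0.04 m).
It also fails if it takes over 48 s, if anything falls off the work surface, if the arm or the gripper's body presses on something with over 40 N, if the wrist force passes 120 N, or if a joint passes its speed limit or range.

## Robot

A 6-joint arm with a two-finger parallel gripper is mounted at the origin on the work surface. World frame = base frame: x ahead of the robot, y to its left, z up, the work surface at z = 0. Lengths are in mm, angles in rad, forces in N, time in s.
With the tool pointing down it reaches from about 300 to 775 mm from the base axis. Payload 14.6 kg.
Tool frame: the origin (TCP) lies on the centre line of the jaws, within the pads' length; the fingertips stand manip.finger_overhang ahead of it and the grasp point (between the pads) lies 11 mm behind it (manip.finger_overhang is the distance from the TCP to the fingertips, in mm); y points along the fingers, x is the direction in which the jaws open and shut, and the axes are right-handed (so a half turn about y gives the same grasp; the last joint's range is limited). The gripper opens to 94 mm and grips with 3 to 60 N. Pads are 16 mm wide; open, the fingers measure 119 mm over their backs; the gripper's body (75 mm by 177 mm) begins 78 mm behind the grasp point.
Start: joints at [-1.229, 0.3, 1.521, -0, 1.321, -0.067], TCP at [218.622, -504.672, 213.446] pointing down, gripper open.
Joint ranges: [-3.03, 3.03], [-0.79, 2.21], [0.23, 2.52], [-1.04, 4.18], [0, 3.07], [-2.55, 2.55]. Speed limits (rad/s): [2.22, 2.22, 2.57, 3.14, 3.14, 3.14].

## Interface

Orientations are given as [roll, pitch, yaw] about the fixed x, y, z axes, in that order (R = Rz(yaw) Ry(pitch) Rx(roll)).
In Python, from cell import monitor, viewer, ticket, manip gives the robot as it stands.
- The arm moves only by the shell command python3 -m jog 'ROWS' [FORCE]. ROWS is JSON, a list of rows, each an object of numbers: "grip": the finger opening in cm, from 0 to 9.4; "dx", "dy", "dz": the shift along the tool's x, y, z in cm; "spin": the turn about the tool's y in degrees. In form: [{"grip": .., "dx": .., "dy": .., "dz": .., "spin": ..}, ...]. A call has 1 to 20 rows; each row is the pose to reach, as a shift and turn from the pose commanded when the call began, along the tool's axes at that moment; what a row does not reach only later rows make up. A row lasts 1/8 s, in which the tool goes at most 62.5 mm and 10.7 degrees, less where a joint would pass 70% of its speed; a pose out of reach is approached as far as the arm can. A call with a gripper value outside its range is refused whole. The fingers move at their own pace and stop on an object; FORCE is the grip in N (left out, the last holds). Time passes only in rows, so rows that repeat a pose let the fingers close. It gives the time, the measured TCP pose, the force and the opening at its end, in the units of the state.
- monitor.read_state(): the state, without advancing time (a new reading comes with each control period).
- viewer.camera(name): name is "side" or "top"; returns a dict with "color" (400x640x3 uint8, red, green, blue), "vertical_fov" (degrees; the focal length in pixels is half the picture's height over the tangent of half this angle, whatever the lens; pixels are square), "cx", "cy" (the principal point, pixels), "k1" (the pictures are not rectified: a ray, as slopes to the right and down, at radius r is drawn at 1 + k1 r^2 times it, then the intrinsics apply), "rvec" (rotation vector, rad) and "tvec" (3), from world to camera coordinates, as OpenCV has them. Camera axes: x right, y down, z forward; pixel columns grow to the right and rows downward; lengths in mm; the calibration is good to about 2 mm. A picture is of the moment at which its call begins. There is no depth.
- ticket.sign_off(): hands the job in, once; it reports no verdict.
The state is a dict: "clock": time; "joints": joint angles; "qd": joint speeds; "effort": joint torques, N m; "eef_pos": TCP position; "eef_rot": TCP orientation; "wrist_force": force on the tool from outside, world axes, zero at the start; "moment": the same for the moment, N m; "finger_gap": finger opening in mm.
Only numpy, scipy, OpenCV 4.12 (cv2) and the standard library are available. Lean on these libraries where they do the work, as an engineer would, in place of code of your own. Each camera call takes 0.05 s, during which the arm holds its last target. There are 200 camera calls.

## Working session

There is one attempt and no reset: what is moved stays moved. The work goes in short steps, Python scripts to look and compute and a shell command to move; the robot and the scene stay as the last step left them, time stands still between calls to the robot, and variables do not carry over. Pictures are saved under pics/ and viewed, about 8 in all and at most 12, crops included, and the job is handed in when it is done.

```bash
ls; mkdir -p pics; cat > h.py <<'E'
import numpy as np, cv2
from cell import monitor, viewer, ticket, manip
def cam(n):
    c=viewer.camera(n); np.save(f'{n}.npy',c,allow_pickle=True); return c
def load(n): return np.load(f'{n}.npy',allow_pickle=True).item()
def K(c):
    f=200/np.tan(np.radians(c['vertical_fov'])/2)
    return np.array([[f,0,c['cx']],[0,f,c['cy']],[0,0,1.]]),np.array([c['k1'],0,0,0.])
def proj(c,P):
    k,d=K(c); return cv2.projectPoints(np.array(P,float).reshape(-1,1,3),np.array(c['rvec'],float),np.array(c['tvec'],float),k,d)[0].reshape(-1,2)
def ray(c,uv):
    k,d=K(c); p=cv2.undistortPoints(np.array(uv,float).reshape(-1,1,2),k,d).reshape(-1,2)
    R=cv2.Rodrigues(np.array(c['rvec'],float))[0]; t=np.array(c['tvec'],float).ravel()
    return -R.T@t, np.c_[p,np.ones(len(p))]@R
def atz(c,uv,z):
    o,d=ray(c,uv); z=np.asarray(z,float)
    return o+d*((z-o[2])/d[:,2])[:,None]
def save(n,img,s=1,box=None):
    if box: img=img[box[1]:box[3],box[0]:box[2]]
    cv2.imwrite(f'pics/{n}.png',cv2.resize(img[...,::-1],None,fx=s,fy=s,interpolation=cv2.INTER_CUBIC))
E
python3 - <<'E'
from h import *
for n in('side','top'):
    c=cam(n); save(n+'0',c['color'],1.25); print(n,ray(c,[[320,200]]),c['vertical_fov'],c['k1'])
print(monitor.read_state(),manip.finger_overhang)
E
```

```text
pics
side (array([ 155.12066463,  941.58021657, 1183.44664014]), array([[ 0.27490909, -0.64753515, -0.71073492]])) 45.56917381159439 -0.00477537825265342
top (array([ 489.80714558,    6.75409345, 1222.99071288]), array([[ 0.06398352,  0.02567065, -0.99796173]])) 55.755436182329355 0.022084518683931974
{'clock': 0.1, 'joints': array([-1.22861214e+00,  3.00383974e-01,  1.52149858e+00,  1.04848690e-05,
        1.32068525e+00, -6.65684195e-02]), 'qd': array([ 0.00163314, -0.00233881,  0.00049215, -0.00113854, -0.00070982,
        0.00080621]), 'effort': array([ 1.60557080e-03, -5.32649982e+01, -3.53286660e+01,  7.09466077e-02,
        2.35075015e-02, -6.89853550e-05]), 'eef_pos': array([ 218.54911258, -504.47963527,  212.96901595]), 'eef_rot': array([-1.57072133e+00,  9.72313657e-04, -1.16204628e+00]), 'wrist_force': array([-0.0366774 , -0.16679777,  0.21128725]), 'moment': array([ 0.05436683,  0.03625878, -0.00960389]), 'finger_gap': 94.05944201464814} 8.0
```

View pics/side0.png

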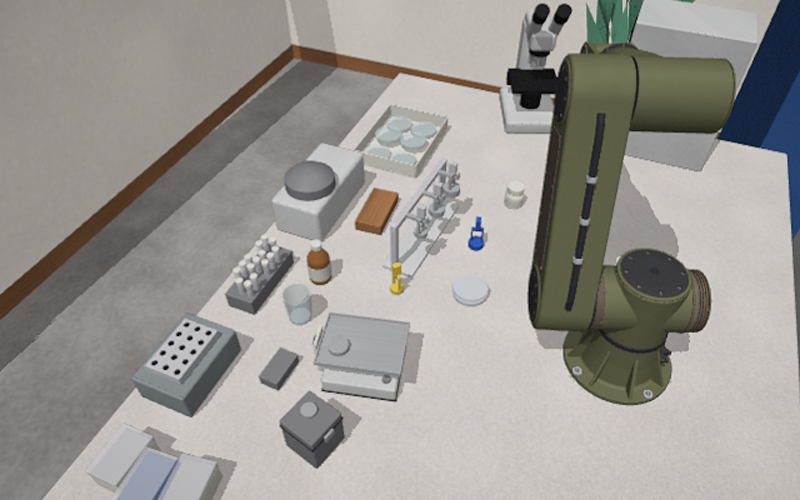

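View pics/top0.png

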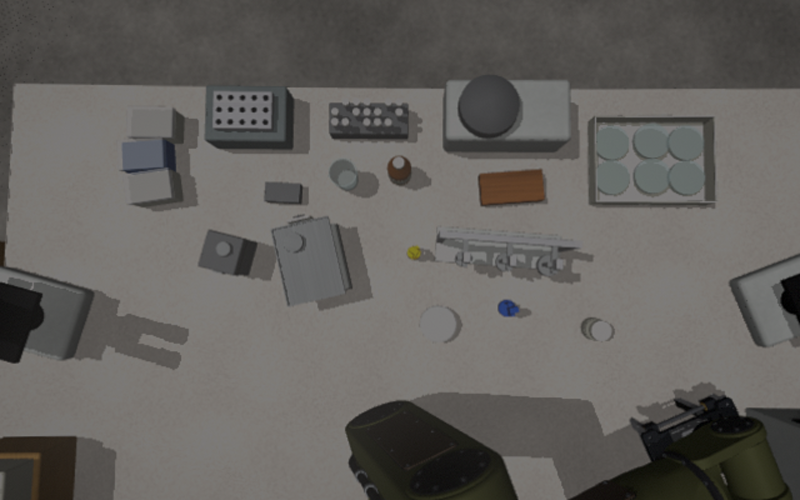

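The pan and its disc are at about (305,255) in the 1.25x top view, and the stand runs from (435,235) to (580,245). The yellow and blue decoys are at (414,253) and (508,308). Next I'll enlarge both areas.

```bash
python3 - <<'E'
from h import *
t=load('top')['color'];s=load('side')['color']
t=cv2.convertScaleAbs(t,alpha=1.6)
def cr(i,b,w,h): return cv2.resize(i[b[1]:b[3],b[0]:b[2]],(w,h),interpolation=cv2.INTER_CUBIC)
# top: x150-480,y160-280
save('z_top',np.vstack([cr(t,(150,165,310,255),800,300*0+450)[:, :]]))
save('z_st',np.vstack([cr(t,(340,170,480,230),700,300),cr(s,(295,115,395,155),700,280)]))
save('z_bal',cr(s,(215,235,345,375),650,600*0+ 590))
E
```

```text
(no output)
```

View pics/z_top.png

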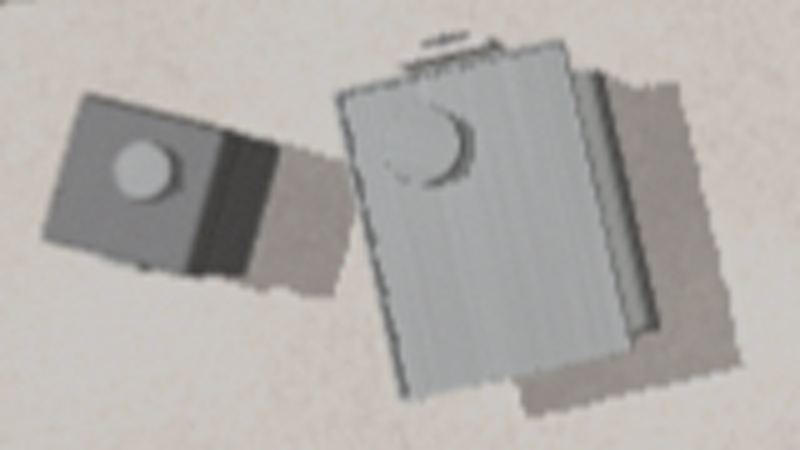

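View pics/z_st.png

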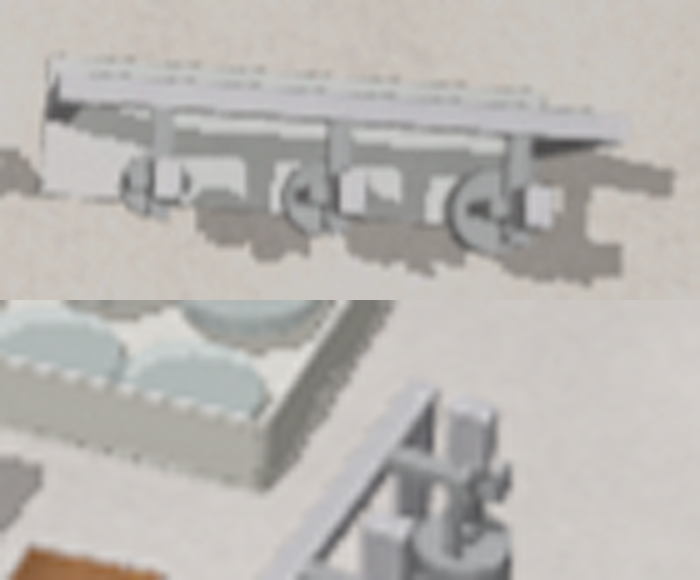

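```bash
cat >> h.py <<'E'
def wf(xy,yaw,P):
    P=np.array(P,float).reshape(-1,3); c,s=np.cos(yaw),np.sin(yaw)
    return P@np.array([[c,-s,0],[s,c,0],[0,0,1]]).T+[xy[0],xy[1],0]
E
python3 - <<'E'
from h import *
t=load('top');s=load('side')
q=np.array([(335,92),(565,42),(632,350),(403,398)])/5+[150,165]
P=atz(t,q,107.2);print(P.round(1),P.mean(0))
e=(P[0]+P[1]-P[2]-P[3]);yaw=np.arctan2(e[1],e[0]);print('pan yaw',yaw,np.linalg.norm(e)/2)
g=np.array([(172,178),(357,190),(540,207)])/5+[340,170]
G=atz(t,g,207);print(G.round(1)); d=G[0]-G[2];sy=np.arctan2(-d[0],d[1]);print('stand yaw',sy,np.linalg.norm(d))
o=G.mean(0)+wf((0,0),sy,[40,0,0])[0]; print('stand',o)
# overlay
img=[]
for c,b,k in((t,(340,170,480,230),5),(s,(300,120,380,225),7)):
    m=cv2.resize(cv2.convertScaleAbs(c['color'],alpha=1.6 if c is t else 1.1)[b[1]:b[3],b[0]:b[2]],None,fx=k,fy=k,interpolation=cv2.INTER_CUBIC)
    def line(pts,col):
        p=((proj(c,wf(o,sy,pts))-[b[0],b[1]]+.5)*k).astype(int); cv2.polylines(m,[p.reshape(-1,1,2)],True,col,1)
    for y in(-100,0,100):
        for z in(207,173): line([(-40+a*11,y+bb*7,z) for a,bb in((1,1),(1,-1),(-1,-1),(-1,1))],(255,0,0))
        line([(0,y-6,165),(-60,y-6,165),(-60,y+6,165),(0,y+6,165)],(0,255,0))
    line([(0,-160,165),(0,160,165)],(0,0,255))
    save('ov_'+('t' if c is t else 's'),m)
E
python3 - <<'E'
import cv2,numpy as np
a=cv2.imread('pics/ov_t.png');b=cv2.imread('pics/ov_s.png')
b=b[:, :]; print(a.shape,b.shape)
E
```

```text
[[608.6 340.5 107.2]
 [639.3 205.2 107.2]
 [457.4 162.8 107.2]
 [428.6 296.4 107.2]] [533.49277605 251.21938791 107.2       ]
pan yaw 0.23468573255568967 186.01464352221237
[[ 540.8 -113.5  207. ]
 [ 535.  -212.9  207. ]
 [ 526.5 -310.7  207. ]]
stand yaw -0.0723080242958045 197.70750928905454
stand [ 573.9982484  -215.27463541  207.        ]
(300, 700, 3) (735, 560, 3)
```

View pics/ov_t.png

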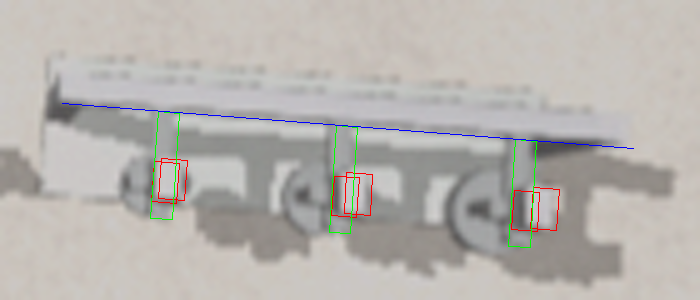

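View pics/ov_s.png

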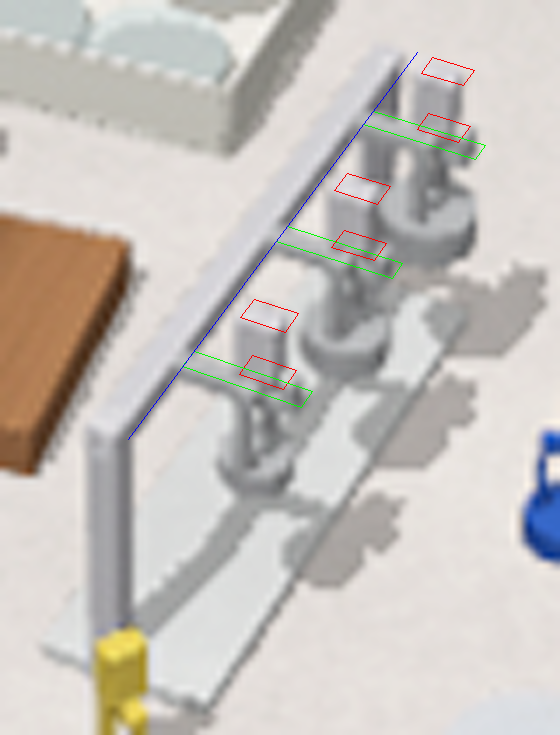

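The pan's disc is about 1.33 times the width of the one on the case, so it is the thick 160 g disc. The right weight is therefore the small 140 g one, on the +y (left) peg. The overlay puts the stand about 3 mm further in +x, which is good enough to set out.

```bash
cat >> h.py <<'E'
def go(p,yaw=None):
    st=monitor.read_state(); from scipy.spatial.transform import Rotation as Ro
    R=Ro.from_euler('xyz',st['eef_rot']).as_matrix(); d=R.T@(np.array(p)-st['eef_pos'])/10
    y=st['eef_rot'][2]; s=0 if yaw is None else -np.degrees((yaw-y+np.pi/2)%np.pi-np.pi/2)
    print(dict(dx=d[0].round(2),dy=d[1].round(2),dz=d[2].round(2),spin=round(s,1)))
E
python3 - <<'E'
from h import *
go([544.3,-112.7,260],-1.643); go([544.3,-112.7,187],-1.643)
y=atz(load('top'),[[331,202]],98);print(y)
E
```

```text
{'dx': np.float64(-23.01), 'dy': np.float64(-4.68), 'dz': np.float64(45.46), 'spin': np.float64(27.6)}
{'dx': np.float64(-23.0), 'dy': np.float64(2.62), 'dz': np.float64(45.46), 'spin': np.float64(27.6)}
[[556.17391671   2.85921608  98.        ]]
```

```bash
python3 -m jog '[{"grip":6,"dx":0,"dy":-4.7,"dz":0,"spin":0},{"grip":6,"dx":-2.3,"dy":-4.7,"dz":4.5,"spin":3},{"grip":6,"dx":-4.6,"dy":-4.7,"dz":9,"spin":6},{"grip":6,"dx":-7,"dy":-4.7,"dz":13.6,"spin":9},{"grip":6,"dx":-9.2,"dy":-4.7,"dz":18,"spin":12},{"grip":6,"dx":-11.5,"dy":-4.7,"dz":22.5,"spin":15},{"grip":6,"dx":-13.8,"dy":-4.7,"dz":27,"spin":18},{"grip":6,"dx":-16,"dy":-4.7,"dz":31.5,"spin":21},{"grip":6,"dx":-18.4,"dy":-4.7,"dz":36,"spin":24},{"grip":6,"dx":-21,"dy":-4.7,"dz":41,"spin":26},{"grip":6,"dx":-23,"dy":-4.7,"dz":45.5,"spin":27.6},{"grip":6,"dx":-23,"dy":-4.7,"dz":45.5,"spin":27.6},{"grip":6,"dx":-23,"dy":-4.7,"dz":45.5,"spin":27.6}]' 20
python3 - <<'E'
from h import *
go([544.3,-112.7,187],-1.643)
st=monitor.read_state();print(st['eef_pos'],st['eef_rot'],st['finger_gap'])
t=cam('top');s=cam('side')
a=cv2.convertScaleAbs(t['color'],alpha=1.6)[165:235,340:480];b=s['color'][80:225,290:400]
a=cv2.resize(a,None,fx=4,fy=4,interpolation=cv2.INTER_CUBIC);b=cv2.resize(b,None,fx=4,fy=4,interpolation=cv2.INTER_CUBIC)
save('hover',b)
E
```

```text
clock: 1.72
eef_pos: [544.4, -113.0, 260.1]
eef_rot: [-1.572, -0.0, -1.643]
wrist_force: [0.7, 0.0, -0.4]
finger_gap: 60.1
{'dx': np.float64(-0.03), 'dy': np.float64(7.31), 'dz': np.float64(-0.0), 'spin': np.float64(-0.0)}
[ 544.3586068  -113.04258436  260.11688521] [-1.57152455e+00 -1.74413459e-05 -1.64332015e+00] 60.09651117676223
```

View pics/hover.png

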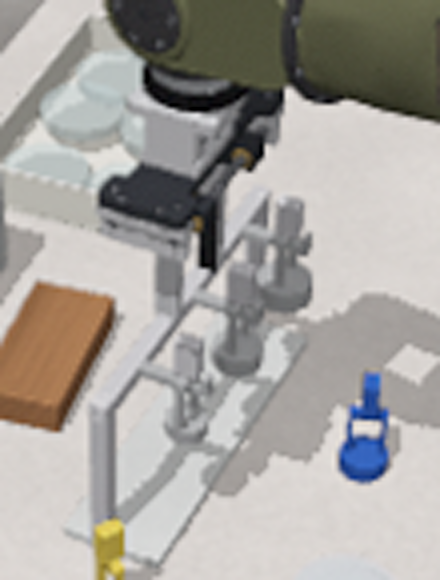

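The jaws, at about (168–210, 260) in the crop, straddle the small weight's block at (189,337). I'll descend, close and check the gap.

```bash
python3 -m jog '[{"grip":6,"dx":0,"dy":3,"dz":0,"spin":0},{"grip":6,"dx":0,"dy":5.5,"dz":0,"spin":0},{"grip":6,"dx":0,"dy":7.3,"dz":0,"spin":0},{"grip":6,"dx":0,"dy":7.3,"dz":0,"spin":0},{"grip":3,"dx":0,"dy":7.3,"dz":0,"spin":0},{"grip":2,"dx":0,"dy":7.3,"dz":0,"spin":0},{"grip":1.6,"dx":0,"dy":7.3,"dz":0,"spin":0},{"grip":1,"dx":0,"dy":7.3,"dz":0,"spin":0},{"grip":1,"dx":0,"dy":7.3,"dz":0,"spin":0},{"grip":1,"dx":0,"dy":7.3,"dz":0,"spin":0},{"grip":1,"dx":0,"dy":7.3,"dz":0,"spin":0}]' 20
```

```text
clock: 3.2
eef_pos: [544.8, -112.7, 187.6]
eef_rot: [-1.571, 0.0, -1.644]
wrist_force: [0.2, 0.5, 1.8]
finger_gap: 13.9
```

The gap is 13.9 mm, so the 14 mm block is held. Next I lift it 20 mm, draw it back 80 mm, then raise it.

```bash
python3 -m jog '[{"grip":1,"dx":0,"dy":-1,"dz":0,"spin":0},{"grip":1,"dx":0,"dy":-2,"dz":0,"spin":0},{"grip":1,"dx":0,"dy":-2,"dz":0,"spin":0},{"grip":1,"dx":0,"dy":-2,"dz":-1.5,"spin":0},{"grip":1,"dx":0,"dy":-2,"dz":-3.5,"spin":0},{"grip":1,"dx":0,"dy":-2,"dz":-6,"spin":0},{"grip":1,"dx":0,"dy":-2,"dz":-8,"spin":0},{"grip":1,"dx":0,"dy":-2,"dz":-8,"spin":0},{"grip":1,"dx":0,"dy":-5,"dz":-8,"spin":0},{"grip":1,"dx":0,"dy":-5,"dz":-8,"spin":0}]' 25
python3 - <<'E'
from h import *
t=cam('top');s=cam('side')
x,y=wf((533.5,251.2),0.2347,[-48,0,0])[0][:2];print(x,y)
go([x,y,237]); go([x,y,187])
print(wf((533.5,251.2),0.2347,[45,0,0]))
save('lift',cv2.resize(s['color'][80:340,210:400],None,fx=3,fy=3,interpolation=cv2.INTER_CUBIC)[:600])
save('lift_s',s['color'][80:340,210:400],2.3)
E
```

```text
clock: 4.45
eef_pos: [466.2, -107.2, 238.9]
eef_rot: [-1.567, -0.001, -1.644]
wrist_force: [0.8, 0.3, -1.8]
finger_gap: 13.6
486.81596077772303 240.03754140464994
{'dx': np.float64(-34.76), 'dy': np.float64(-0.03), 'dz': np.float64(-0.36), 'spin': 0}
{'dx': np.float64(-34.76), 'dy': np.float64(4.97), 'dz': np.float64(-0.36), 'spin': 0}
[[577.26628677 261.66480493   0.        ]]
```

View pics/lift_s.png

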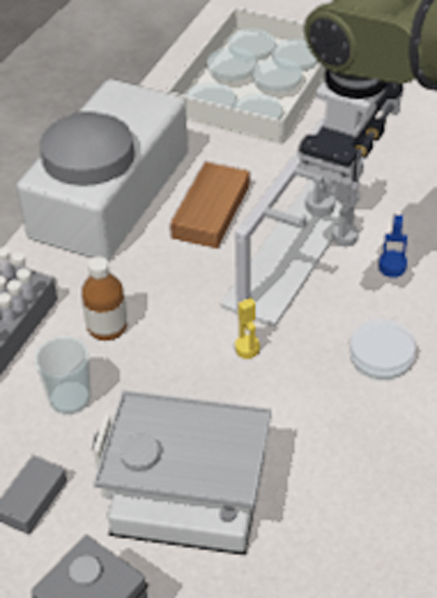

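The weight hangs clear and upright in the jaws at (345,215), and the other two are still on their pegs. Now I carry it over the free half of the pan.

```bash
python3 -m jog '[{"grip":1,"dx":-1.5,"dy":0,"dz":0,"spin":0},{"grip":1,"dx":-4.5,"dy":0,"dz":0,"spin":0},{"grip":1,"dx":-8.5,"dy":0,"dz":0,"spin":0},{"grip":1,"dx":-12.5,"dy":0,"dz":-0.1,"spin":0},{"grip":1,"dx":-17,"dy":0,"dz":-0.2,"spin":0},{"grip":1,"dx":-21.5,"dy":0,"dz":-0.3,"spin":0},{"grip":1,"dx":-26,"dy":0,"dz":-0.4,"spin":0},{"grip":1,"dx":-30,"dy":0,"dz":-0.4,"spin":0},{"grip":1,"dx":-33,"dy":0,"dz":-0.4,"spin":0},{"grip":1,"dx":-34.8,"dy":0,"dz":-0.4,"spin":0},{"grip":1,"dx":-34.8,"dy":0,"dz":-0.4,"spin":0},{"grip":1,"dx":-34.8,"dy":2,"dz":-0.4,"spin":0},{"grip":1,"dx":-34.8,"dy":4,"dz":-0.4,"spin":0},{"grip":1,"dx":-34.8,"dy":4.8,"dz":-0.4,"spin":0},{"grip":1,"dx":-34.8,"dy":4.8,"dz":-0.4,"spin":0},{"grip":1,"dx":-34.8,"dy":4.8,"dz":-0.4,"spin":0}]'
python3 - <<'E'
from h import *
t=cam('top');s=cam('side');st=monitor.read_state();print(st['wrist_force'],st['eef_pos'])
save('over',np.hstack([cv2.resize(s['color'][170:340,230:360],None,fx=3,fy=3,interpolation=cv2.INTER_CUBIC),cv2.resize(cv2.convertScaleAbs(t['color'],alpha=1.6)[150:320,200:320],None,fx=3,fy=3,interpolation=cv2.INTER_CUBIC)]))
E
```

```text
clock: 6.55
eef_pos: [486.6, 240.3, 190.3]
eef_rot: [-1.57, 0.001, -1.644]
wrist_force: [-0.3, 0.6, -0.9]
finger_gap: 13.9
[-0.22599454  0.52786628 -1.35316553] [486.51388568 240.43853853 190.15009108]
```

View pics/over.png

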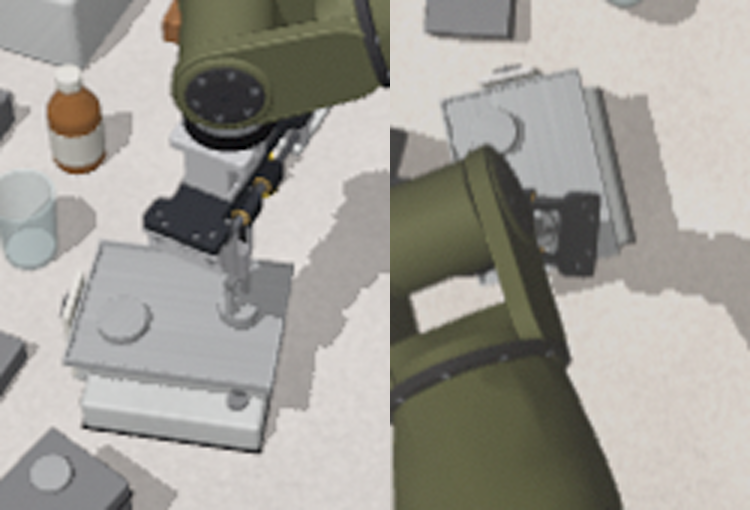

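The weight is over the near half of the pan, about 9 mm above it. I'll lower it slowly by 20 mm, until the spring carries its weight.

```bash
python3 -m jog '[{"grip":1,"dx":0,"dy":0.4,"dz":0,"spin":0},{"grip":1,"dx":0,"dy":0.7,"dz":0,"spin":0},{"grip":1,"dx":0,"dy":0.9,"dz":0,"spin":0},{"grip":1,"dx":0,"dy":1.1,"dz":0,"spin":0},{"grip":1,"dx":0,"dy":1.3,"dz":0,"spin":0},{"grip":1,"dx":0,"dy":1.5,"dz":0,"spin":0},{"grip":1,"dx":0,"dy":1.7,"dz":0,"spin":0},{"grip":1,"dx":0,"dy":1.9,"dz":0,"spin":0},{"grip":1,"dx":0,"dy":2.05,"dz":0,"spin":0},{"grip":1,"dx":0,"dy":2.05,"dz":0,"spin":0},{"grip":1,"dx":0,"dy":2.05,"dz":0,"spin":0},{"grip":1,"dx":0,"dy":2.05,"dz":0,"spin":0},{"grip":1,"dx":0,"dy":2.05,"dz":0,"spin":0}]'
python3 - <<'E'
from h import *
f=[]
for i in range(4):
    cam('side'); st=monitor.read_state(); f.append(st['wrist_force'])
print(np.mean(f,0),st['eef_pos'],st['moment'])
E
```

```text
clock: 8.28
eef_pos: [486.3, 240.5, 169.0]
eef_rot: [-1.571, 0.0, -1.644]
wrist_force: [-0.9, -0.8, 0.0]
finger_gap: 13.8
[-0.9728746  -0.19277157  0.16128379] [486.27552213 240.43302445 168.96222987] [0.04014406 0.1623476  0.04076997]
```

The wrist now carries almost no load. I'll open slowly and then withdraw straight up.

```bash
python3 -m jog '[{"grip":1.5,"dx":0,"dy":0,"dz":0,"spin":0},{"grip":1.7,"dx":0,"dy":0,"dz":0,"spin":0},{"grip":2.2,"dx":0,"dy":0,"dz":0,"spin":0},{"grip":3,"dx":0,"dy":0,"dz":0,"spin":0},{"grip":4,"dx":0,"dy":0,"dz":0,"spin":0},{"grip":5,"dx":0,"dy":0,"dz":0,"spin":0},{"grip":5,"dx":0,"dy":0,"dz":0,"spin":0},{"grip":5,"dx":0,"dy":-2,"dz":0,"spin":0},{"grip":5,"dx":0,"dy":-5,"dz":0,"spin":0},{"grip":5,"dx":0,"dy":-9,"dz":0,"spin":0},{"grip":5,"dx":0,"dy":-12,"dz":0,"spin":0},{"grip":5,"dx":5,"dy":-12,"dz":-5,"spin":0},{"grip":5,"dx":10,"dy":-12,"dz":-8,"spin":0},{"grip":5,"dx":15,"dy":-12,"dz":-10,"spin":0},{"grip":5,"dx":20,"dy":-12,"dz":-10,"spin":0},{"grip":5,"dx":20,"dy":-12,"dz":-10,"spin":0},{"grip":5,"dx":20,"dy":-12,"dz":-10,"spin":0}]'
python3 - <<'E'
from h import *
t=cam('top');s=cam('side')
a=cv2.resize(s['color'][225:345,235:345],None,fx=4,fy=4,interpolation=cv2.INTER_CUBIC)
def mk(z): return (proj(s,wf((533.5,251.2),.2347,[(-48+18*np.cos(q),18*np.sin(q),z) for q in np.linspace(0,6.28,40)]))-[235,225]+.5)*4
b=s['color'][115:235,290:400];b=cv2.resize(b,None,fx=3,fy=4*1,interpolation=cv2.INTER_CUBIC)
save('done',np.hstack([a,b]))
# rim corner heights: predicted at pan 24 vs 12.8
for p in(12.8,24): print(p,[(proj(s,wf((533.5,251.2),.2347,[x,y,120-p]))-[235,225]+.5).ravel()*4 for x in(-95,95) for y in(-70,70)])
E
```

```text
clock: 10.6
eef_pos: [372.1, 48.5, 289.1]
eef_rot: [-1.57, 0.0, -1.644]
wrist_force: [0.1, -0.6, -0.6]
finger_gap: 50.3
12.8 [array([380.54983063, 130.43128521]), array([348.86085148, 296.70132535]), array([120.59926213,  96.6295943 ]), array([ 69.873871  , 257.40739851])]
24 [array([380.36438726, 140.10669453]), array([348.86149802, 306.06209835]), array([121.9181734 , 106.34240292]), array([ 71.60754782, 266.84834484])]
```

View pics/done.png

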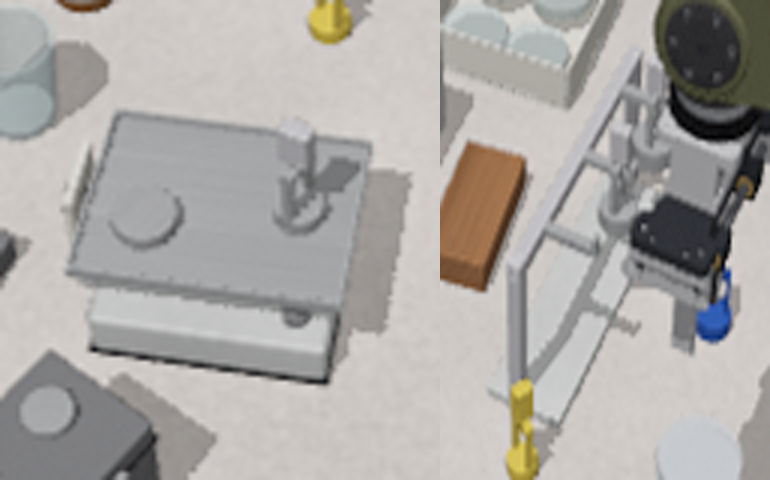

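The weight stands upright at (300,185), and the pan rim lines up with the 24 mm prediction. I'll let it settle, measure the pan's sinkage against the first picture, and hand in.

```bash
python3 -m jog '[{"dx":0},{"dx":0},{"dx":0},{"dx":0},{"dx":0},{"dx":0},{"dx":0},{"dx":0}]'
python3 - <<'E'
from h import *
s=cam('side')
o=cv2.resize(cv2.imread('pics/side0.png'),(640,400),interpolation=cv2.INTER_AREA)[...,::-1]
n=s['color']
U=lambda i:cv2.resize(cv2.cvtColor(np.ascontiguousarray(i),cv2.COLOR_RGB2GRAY),None,fx=8,fy=8,interpolation=cv2.INTER_CUBIC)
for nm,(x0,y0,x1,y1) in dict(disc=(258,265,286,292),corner=(248,278,280,305),case_ref=(232,318,270,350)).items():
    r=cv2.matchTemplate(U(n[y0-6:y1+6,x0-6:x1+6]),U(o[y0:y1,x0:x1]),cv2.TM_CCOEFF_NORMED)
    _,v,_,l=cv2.minMaxLoc(r);print(nm,v,(np.array(l)/8-6))
print('expected 11.2mm: ~ +0.4,+2.4')
c2=cam('side')['color'];print('motion',np.abs(c2.astype(int)-n)[230:330,240:340].mean())
E
```

```text
disc 0.9582439661026001 [0.375 2.375]
corner 0.9418091177940369 [0.375 2.   ]
case_ref 0.9974454045295715 [0. 0.]
expected 11.2mm: ~ +0.4,+2.4
motion 0.5552666666666667validation failed for argument at $[0]...
```

The disc shifted 2.38 px against 2.4 px expected, so the pan is about 24 mm down. The settling call was refused because its rows were incomplete, so I'll repeat it with full rows and hand in.

```bash
python3 -m jog '[{"grip":5,"dx":0,"dy":0,"dz":0,"spin":0},{"grip":5,"dx":0,"dy":0,"dz":0,"spin":0},{"grip":5,"dx":0,"dy":0,"dz":0,"spin":0},{"grip":5,"dx":0,"dy":0,"dz":0,"spin":0},{"grip":5,"dx":0,"dy":0,"dz":0,"spin":0},{"grip":5,"dx":0,"dy":0,"dz":0,"spin":0},{"grip":5,"dx":0,"dy":0,"dz":0,"spin":0},{"grip":5,"dx":0,"dy":0,"dz":0,"spin":0}]' && python3 -c "
from cell import ticket; print(ticket.sign_off())"
```

```text
clock: 11.8
eef_pos: [372.0, 48.2, 288.9]
eef_rot: [-1.571, 0.0, -1.644]
wrist_force: [-0.4, 1.0, -0.5]
finger_gap: 50.1
the job is handed in; nothing more can be done
None
```

The job is handed in, and the balance should now carry 300 g. The pan held the thick 160 g disc, identified by its width (1.33 times the other disc's). I took the 140 g small weight off its peg and set it upright on the near half of the pan. I lowered it until the spring carried it, then let go and backed away. It took 11.8 s on the robot's clock.

**Pan depth:** in the last side pictures the disc had moved (0.38, 2.38) px, against about (0.4, 2.4) px expected for the extra 11.2 mm. That puts the pan about 24 mm down. The pan corner showed slightly less (2.0 px), roughly 22 mm, which is still within the limits. I judged this from the pan, because the pointer faces away from the robot and I did not read it.

**Weight and surroundings:** the weight looked upright and still. The other two weights were still on their pegs, the grey case and its disc had not moved, and the gripper was clear of everything. I did not measure the other bystanders.

**Refused call:** one settling call was refused for incomplete rows. It moved nothing, and I repeated it correctly.

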